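# Close the wash tub and hold the filter flap at the index arm

### The job

The bench parts washer's filter is due for a look: first gently lower the open lid of the wash tub until it is fully closed, and only then swing the inspection flap of the filter housing beside it up by its bar handle until it lines up with the index arm at its side, and hold it there. The flap falls shut if let go, so finish while the gripper is still holding it still at that angle. Leave the index arm where it is set and do not disturb the other things on the bench.

Things in the scene. Friction and masses are not known exactly. Their poses are not given: they have to be found in the camera images.
- lid_hinge (a point): Middle of the wash tub's hinge line, 110 mm above the bench. The tub is a fixed open grey box 200 (x) x 170 (y) x 110 mm high, steel parts inside, left or right of the filter housing; its hinge runs along the top edge on the robot's side. Axes fixed to the tub: x from the hinge across the tub, away from the robot; y along the hinge; z up.
- lid (a joint): Opening angle of the tub's lid, rad: 0 = fully closed, flat on the rim; grows as its free edge rises and comes back towards the robot (1.35 = stop). Starts open at 0.75 to 1.1. The hinge is stiff: the lid stays where it is left; pushing it down near its free edge takes 2 to 5 N.
- lid_edge (a point): Point on the lid's outer face, mid-width, 190 mm from the hinge, 6 mm off the hinge plane. The lid is a plain steel sheet 176 mm wide (y), 6 mm thick, 220 mm long with a 12 mm round lip on its free edge; two 3 mm ribs lie 50 mm either side of the middle. Axes turn with the lid: x from hinge to free edge, y along the hinge, z out of the outer face (up when closed).
- flap_hinge (a point): Middle of the filter housing's hinge line, 110 mm above the bench. The housing is a fixed grey box 200 (x) x 150 (y) x 110 mm high, round filter inside; hinge along the top edge on the robot's side. Axes fixed to the housing: x from the hinge across the box, away from the robot; y along the hinge; z up. Arc rail and index arm stand at its +y side, 89 to 135 mm from this middle.
- flap (a joint): Opening angle of the inspection flap, rad: 0 = shut (its start), grows as its far edge rises (1.3 = stop). The hinge is free: the flap falls shut when let go. It weighs 0.3 to 0.52 kg.
- flap_handle (a point): Middle of the flap's bar handle: round bar 10 mm thick, 84 mm long, along y, a post at each end; 130 mm from the hinge along the flap, 43 mm above the hinge plane, 33 mm free below the bar. The flap is a plain steel sheet 205 (x) x 152 (y) x 5 mm. Axes turn with the flap: x from hinge to free edge, y along the hinge, z out of the outer face.
- index (a joint): Angle of the index arm, rad, measured like the flap's and about the same hinge axis: the marked angle for the flap (0.40 to 0.75). Clamped stiffly on its arc rail; not to be moved.
- index_tip (a point): Top face of the index arm near its free end, 220 mm from the hinge axis, 97 mm to the +y side of the flap's middle. The arm is a steel strip 16 x 5 mm pivoted on the flap's hinge axis, black clamp knob on a dark arc rail; its top face is level with the flap's outer face when both are at one angle. x along the arm outwards, y along the hinge, z out of the top face.
- socket: Bystander: plain steel socket, upright cylinder 28 mm diameter, 45 mm high, standing between the two boxes; origin under its centre.
- weight: Bystander: dark steel wheel-weight bar 60 x 20 x 10 mm lying between the two boxes towards the robot; origin under its centre.
- jar: Bystander: clear jar 56 mm diameter, 65 mm high, beyond the boxes; origin under its centre.
- wrench: Bystander: steel wrench lying flat beyond the boxes, roughly along y; origin under its middle.
- mallet: Bystander: mallet lying flat far to the left, roughly along x; origin under its middle.
- mug: Bystander: white mug 80 mm diameter, 90 mm high, far to the right; origin under its centre.
- can: Bystander: aluminium can 60 mm diameter, 160 mm high, far to the left; origin under its centre.

How it is judged (in metres and radians):
On the way:
1. the tub's lid is fully closed while the inspection flap is still down (value of joint lid below 0.04 rad and value of joint flap below 0.1 rad), for 0.2 s.
At the end, for the whole second after the job is handed in: The lid is within 0.04 rad of closed; the flap stands within 0.07 rad (4 degrees) of the index arm, still (under 0.1 rad/s), carried by the gripper's fingers (contact over 0.5 N) and by none of the loose things (value of joint lid below 0.04 rad and angle between the x axis of flap_handle and the x axis of index_tip, either way round below 0.07 rad and velocity of joint flap between -0.1 and 0.1 rad/s and contact force between the fingers and flap above 0.5 N and contact force between flap and socket below 0.1 N and contact force between flap and weight below 0.1 N and contact force between flap and jar below 0.1 N and contact force between flap and wrench below 0.1 N and contact force between flap and mallet below 0.1 N and contact force between flap and mug below 0.1 N and contact force between flap and can below 0.1 N); the arm keeps its last pose, push and grip.
It fails at once if the lid is slammed (faster than 2.5 rad/s) (velocity of joint lid below -2.5 rad/s).
It fails at once if the index arm is moved by more than 10 mm at its tip (distance of index_tip from where it was at the start of the episode above 0.01 m).
It fails at once if a bystander is moved by more than 30 mm (distance of any of socket, weight, jar, wrench, mallet, mug, can from where it was at the start of the episode above 0.03 m).
It also fails if it takes over 53 s, if anything falls off the work surface, if the arm or the gripper's body presses on something with over 40 N, if the wrist force passes 120 N, or if a joint passes its speed limit or range.

### The arm

A 6-joint arm with a two-finger parallel gripper is mounted at the origin on the work surface. World frame = base frame: x ahead of the robot, y to its left, z up, the work surface at z = 0. Lengths are in m, angles in degrees, forces in N, time in s.
With the tool pointing down it reaches from about 0.25 to 0.725 m from the base axis. Payload 9.7 kg.
Tool frame: the origin (TCP) lies between the finger pads; the fingertips stand 17 mm ahead of it and the grasp point (between the pads) lies 2 mm behind it; z points along the fingers, y is the direction in which the jaws open and shut (so a half turn about z gives the same grasp; the last joint's range is limited). The gripper opens to 85 mm and grips with 20 to 120 N. Pads are 22 mm wide; open, the fingers measure 114 mm over their backs; the gripper's body (76 mm by 85 mm) begins 54 mm behind the grasp point. The pads swing forward as they close: fully open they stand 13 mm farther back than shut.
Start: joints at [-76.146, 4.979, 10.078, 95.1, 0, 90], TCP at [0.132, -0.534, 0.248] pointing down, gripper open.
Joint ranges: [-179.16, 179.16], [-48.56, 103.87], [-65.8, 70.77], [-126.05, 130.52], [-82.76, 87.17], [-180, 180]. Speed limits (degrees/s): [127.2, 127.2, 147.25, 180, 180, 180].

### API

Orientations are given as [roll, pitch, yaw] about the fixed x, y, z axes, in that order (R = Rz(yaw) Ry(pitch) Rx(roll)).
In Python, from workcell import monitor, cams, order gives the robot as it stands. The module is installed in compiled form; this text tells all that it offers.
- The arm moves only by the shell command python3 -m handwheel 'ROWS' [OPENING] [FORCE]. ROWS is JSON, a list of rows, each a list of 6 numbers: the shift along the tool's x, y, z in m, then the turn, a rotation vector about the tool's x, y, z in degrees. In form: [[tx, ty, tz, wx, wy, wz], ...]. A call has exactly 8 rows; each row shifts and turns the commanded pose from where the row before left it, along the tool's axes as they then stand; what a row does not reach is not made up. A row lasts 1/12 s, in which the tool goes at most 41.7 mm and 7.16 degrees, less where a joint would pass 70% of its speed; a pose out of reach is approached as far as the arm can. A call is refused whole if a number of a shift passes 0.0417 or a number of a turn 7.16, either way. A call with a gripper value outside its range is refused whole. OPENING is the opening, from -1 (shut) to 1 (fully open), set as the call begins (- or left out, the last holds). The fingers move at their own pace and stop on an object; FORCE is the grip in N (left out, the last holds). Time passes only in rows, so rows that do not move let the fingers close, or fill a call up. It gives the time, the measured TCP pose, the force and the opening at its end, in the units of the state.
- monitor.get_obs(): the state, without advancing time (a new reading comes with each control period).
- cams.camera(name): name is "side" or "top" or "wrist"; returns a dict with "img" (480x640x3 uint8, red, green, blue), "depth" (480x640 float32, m along the optical axis (not along the pixel's ray), 0 where there is no reading), "fx", "fy", "cx", "cy" (pixels), "rvec" (rotation vector, rad) and "tvec" (3), from world to camera coordinates, as OpenCV has them; the wrist camera has in their place "tool_from_camera" (4x4, takes a point from camera to tool coordinates, whose origin is the TCP and whose axes are the flange's). Camera axes: x right, y down, z forward; pixel columns grow to the right and rows downward; lengths in m; the calibration is good to about 2 mm. A picture is of the moment at which its call begins: read the wrist's pose just before it.
- order.job_done(): hands the job in, once; it reports no verdict.
The state is a dict: "time": time; "q": joint angles; "qd": joint speeds; "joint_efforts": joint torques, N m; "ee_pos": TCP position; "tcp_rot": TCP orientation; "wrist_force": force on the tool from outside, world axes, zero at the start; "torque": the same for the moment, N m; "opening": finger opening in m.
Only numpy, scipy, OpenCV 4.12 (cv2) and the standard library are available. Lean on these libraries where they do the work, as an engineer would, in place of code of your own. Each camera call takes 0.05 s, during which the arm holds its last target. There are 200 camera calls.

## Working session

There is one attempt and no reset: what is moved stays moved. The work goes in short steps, Python scripts to look and compute and a shell command to move; the robot and the scene stay as the last step left them, time stands still between calls to the robot, and variables do not carry over. Pictures are saved under pics/ and viewed, about 8 in all and at most 12, crops included, and the job is handed in when it is done.

```bash
mkdir -p pics; cat > h.py <<'E'
import numpy as np, cv2
from workcell import monitor, cams, order
from scipy.spatial.transform import Rotation as R
def cloud(c):
    d=c['depth']; v,u=np.mgrid[0:480,0:640]
    P=np.stack([(u-c['cx'])/c['fx']*d,(v-c['cy'])/c['fy']*d,d],-1)
    if 'rvec' in c:
        M=cv2.Rodrigues(np.array(c['rvec'],float))[0]; return (P-np.array(c['tvec']).ravel())@M
    T=np.array(c['tool_from_camera']); P=P@T[:3,:3].T+T[:3,3]
    o=monitor.get_obs(); return P@R.from_euler('xyz',o['tcp_rot'],degrees=True).as_matrix().T+o['ee_pos']
E
python3 - <<'E'
from h import *
print(monitor.get_obs())
for n in ['top','side']:
    c=cams.camera(n); cv2.imwrite(f'pics/{n}0.png',c['img'][...,::-1]); np.savez(f'{n}0.npz',**c)
    M=cv2.Rodrigues(np.array(c['rvec'],float))[0]; print(n,-M.T@np.array(c['tvec']).ravel(),M[2],c['fx'],(c['depth']>0).mean())
E
```

```text
{'time': 0.0, 'q': array([-7.61481170e+01,  5.01125712e+00,  1.00355236e+01,  9.51006678e+01,
       -1.15442990e-03,  9.00001455e+01]), 'qd': array([-0.00494946, -0.03533543, -0.04773231, -0.04238196, -0.05105734,
       -0.00746694]), 'joint_efforts': array([ 4.51641696e-03, -5.20388067e+01,  4.64804220e+01,  1.61014684e-02,
        4.05062538e-04, -2.43400953e-07]), 'ee_pos': array([ 0.13162188, -0.53380382,  0.24759114]), 'tcp_rot': array([-1.79923599e+02,  1.15462283e-03,  1.38517391e+01]), 'wrist_force': array([-0.39794496,  0.07102011, -0.01598411]), 'torque': array([-0.00229162,  0.04045263, -0.03510307]), 'opening': 0.08516455378531672}
top [0.50539712 0.00134764 1.14847423] [ 0.06334068 -0.01167896 -0.99792362] 439.2822960335389 0.9959016927083333
side [-0.08607328  0.9343348   0.79684873] [ 0.50270346 -0.69255501 -0.51735557] 578.5400835451574 0.9961979166666667
```

View pics/top0.png

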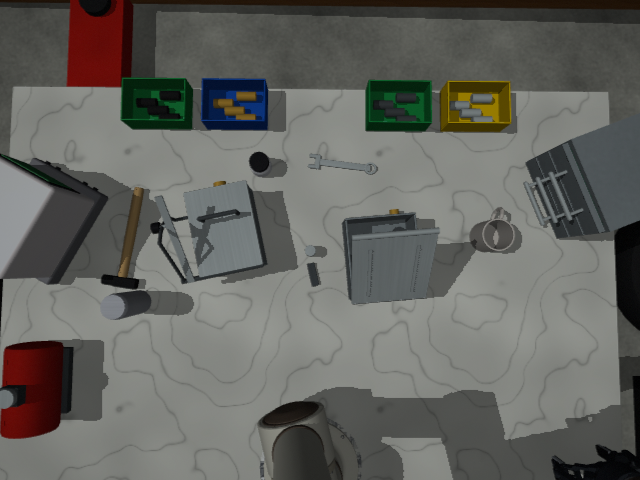

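View pics/side0.png

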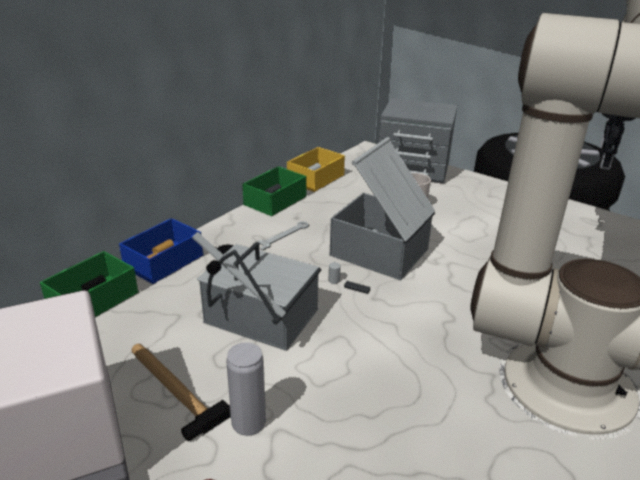

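Top view: tub with open lid about (395,262) px, housing with flap about (228,230), bar handle at (218,215), index arm from (193,275) to (158,198). The side view agrees. Next I measure them from depth.

```bash
cat > m.py <<'E'
from h import *
L=lambda n:dict(np.load(n+'0.npz'))
def poly(p):
    m=np.zeros((480,640),np.uint8); cv2.fillPoly(m,[np.array(p)],1); return m>0
def plane(P):
    for _ in range(6):
        c=P.mean(0); n=np.linalg.svd(P-c,full_matrices=False)[2][2]; n*=np.sign(n[2]); r=(P-c)@n; k=abs(r)<max(.003,1.5*r.std()); P=P[k]
    return c,n,len(P),r.std(),P
t=L('top'); T=cloud(t)
# lid
c,n,k,s,P=plane(T[poly([(360,245),(425,240),(422,290),(358,293)])]); print('lid',c,n,k,s,'angle',np.arctan2(np.hypot(*n[:2]),n[2]),'yaw',np.degrees(np.arctan2(-n[1],-n[0])))
m=poly([(335,225),(445,220),(445,310),(335,310)]); Q=T[m]; Q=Q[(abs((Q-c)@n)<.006)&(Q[:,2]>.1)]
rect=cv2.minAreaRect(Q[:,:2].astype(np.float32)); print('lid box',cv2.boxPoints(rect)); print('z range',Q[:,2].min(),Q[:,2].max())
# flap
c,n,k,s,P=plane(T[poly([(192,200),(240,190),(258,260),(205,272)])]); print('flap',c,n,k,s)
Q=T[poly([(175,175),(280,175),(280,290),(175,290)])]; Q=Q[abs((Q-c)@n)<.004]
rect=cv2.minAreaRect(Q[:,:2].astype(np.float32)); print('flap box',rect, cv2.boxPoints(rect))
H=T[poly([(190,195),(250,195),(250,235),(190,235)])]; H=H[((H-c)@n>.028)&((H-c)@n<.05)]; print('handle',H.shape,cv2.minAreaRect(H[:,:2].astype(np.float32)),np.median(H[:,2]),H.mean(0))
# socket, weight, jar
for nm,p in [('socket',[(303,240),(325,240),(325,260),(303,260)]),('weight',[(303,261),(325,261),(325,290),(303,290)]),('jar',[(245,148),(275,148),(275,180),(245,180)])]:
    H=T[poly(p)];H=H[H[:,2]>.006]; print(nm,H.mean(0),H[:,2].max())
E
python3 m.py
python3 - <<'E'
import cv2
i=cv2.imread('pics/top0.png')[165:300,130:290]; j=cv2.imread('pics/side0.png')[220:350,180:340]
cv2.imwrite('pics/crop.png',cv2.hconcat([cv2.resize(i,(400,400)),cv2.resize(j,(400,400))]))
E
```

```text
lid [ 0.50686383 -0.17104839  0.20139868] [-0.73585712 -0.06528842  0.67398199] 3027 0.0011560682419352564 angle 0.8312105140920156 yaw 5.070252174537945
lid box [[ 0.41938907 -0.09150345]
 [ 0.43523476 -0.2671329 ]
 [ 0.5872708  -0.25341585]
 [ 0.5714251  -0.07778639]]
z range 0.10764866061998385 0.27965102302692074
flap [0.58900528 0.2067405  0.12891018] [-0.14615452  0.97122202  0.1880602 ] 1631 0.016743556460161166
flap box ((0.598587155342102, 0.21860629320144653), (0.3062439262866974, 0.03695245087146759), 8.631949424743652) [[0.4444266  0.21389167]
 [0.4499727  0.17735778]
 [0.7527477  0.22332092]
 [0.7472016  0.2598548 ]]
handle (397, 3) ((0.6280624270439148, 0.2519872486591339), (0.09906335175037384, 0.02930169366300106), 8.963632583618164) 0.11500977548846837 [0.62641873 0.25426791 0.11973976]
socket [0.54626323 0.00508455 0.0872924 ] 1.148474234596103
weight [ 0.4876993  -0.00130131  0.01657048] 1.148474234596103
jar [0.76101292 0.13153477 0.06706616] 1.148474234596103
```

View pics/crop.png

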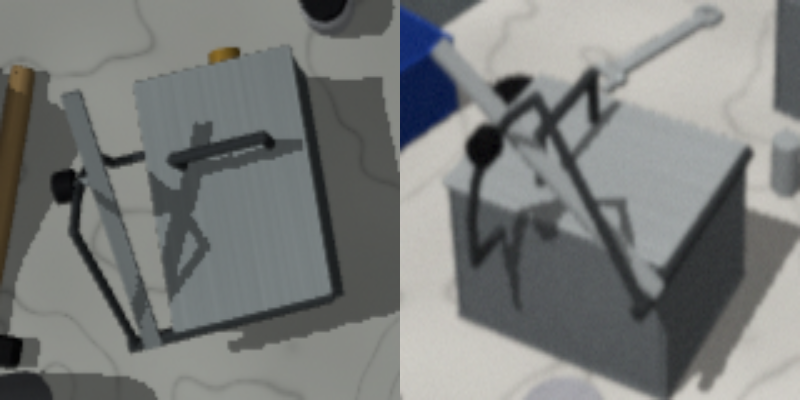

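```bash
sed -i '/^# lid/,$d' m.py; cat > m2.py <<'E'
from m import *
ok=(T[...,2]<.6)
A=poly([(180,175),(280,175),(280,290),(165,290)])&ok
Q=T[A]; Q=Q[abs(Q[:,2]-.113)<.01]; c,n,k,s,P=plane(Q); print('flap',c,n,k,s)
Q=T[A];Q=Q[abs((Q-c)@n)<.006]
rect=cv2.minAreaRect(Q[:,:2].astype(np.float32)); print('flap box',rect); print(cv2.boxPoints(rect))
b=cv2.boxPoints(rect)
H=T[poly([(190,195),(250,195),(250,235),(190,235)])&ok]; d=(H-c)@n; H=H[(d>.028)&(d<.055)]; print('handle',H.shape,cv2.minAreaRect(H[:,:2].astype(np.float32)),np.median(H[:,2]),H.mean(0))
for nm,p in [('socket',[(303,240),(325,240),(325,260),(303,260)]),('weight',[(303,261),(325,261),(325,290),(303,290)]),('jar',[(245,148),(275,148),(275,180),(245,180)])]:
    H=T[poly(p)&ok];H=H[H[:,2]>.006]; print(nm,H.mean(0),H[:,2].max())
# index arm: strip polygon in top image
I=T[poly([(155,200),(162,198),(195,272),(187,276)])&ok]; I=I[I[:,2]>.12]; c2=I.mean(0)
yaw=np.radians(float(__import__('sys').argv[1])) if len(__import__('sys').argv)>1 else np.radians(9)
ex=np.array([np.cos(yaw),np.sin(yaw)])
a=I[:,:2]@ex; z=I[:,2]
for _ in range(5):
    f=np.polyfit(a,z,1); r=z-np.polyval(f,a); k=abs(r)<max(.004,2*r.std()); a,z=a[k],z[k]
print('index',np.arctan(f[0]),len(a),r.std(),'z range',z.min(),z.max(),'a at z=.110',(.110-f[1])/f[0])
# side view cross check by cloud
S=cloud(L('side')); ok2=S[...,2]<.6; m=poly([(193,235),(200,232),(285,312),(278,318)])&ok2
J=S[m]; a=J[:,:2]@ex; ey=np.array([-ex[1],ex[0]]); y=J[:,:2]@ey; 
y0=np.median(I[:,:2]@ey); k=abs(y-y0)<.012; k&=J[:,2]>.115; a=a[k]; z=J[k,2]
for _ in range(5):
    f=np.polyfit(a,z,1); r=z-np.polyval(f,a); k=abs(r)<max(.004,2*r.std()); a,z=a[k],z[k]
print('index side',np.arctan(f[0]),len(a),r.std(),'y0',y0,(.110-f[1])/f[0])
E
python3 m2.py 9
```

```text
flap [0.59106578 0.21151671 0.11477463] [-4.47969023e-04 -9.86611272e-04  9.99999413e-01] 4921 0.0014824268205845031
flap box ((0.5887708067893982, 0.23233720660209656), (0.21176467835903168, 0.19602848589420319), 12.1082181930542)
[[0.46468464 0.3059612 ]
 [0.5058034  0.11429372]
 [0.712857   0.15871322]
 [0.6717382  0.3503807 ]]
handle (183, 3) ((0.623550534248352, 0.21689273416996002), (0.010323580354452133, 0.0917673110961914), 11.900083541870117) 0.15644973128663844 [0.62310841 0.21640066 0.1562685 ]
socket [0.54793124 0.00523707 0.04397886] 0.04920709729444893
weight [ 0.48759759 -0.00131654  0.01006529] 0.015089099375204869
jar [0.76386578 0.13298775 0.05499687] 0.11504496344549517
index 0.6022670379174274 557 0.0016965191895751564 z range 0.12075909153089665 0.23717260429045123 a at z=.110 0.5065995013393224
index side 0.5997835440980053 672 0.0017626821591410382 y0 0.21080803906717846 0.5054951389269475
```

```bash
python3 m2.py 12 | grep index
python3 -m handwheel '[[0.0302,-0.0161,-0.0045,0,0,0],[0.0302,-0.0161,-0.0045,0,0,0],[0.0302,-0.0161,-0.0045,0,0,0],[0.0302,-0.0161,-0.0045,0,0,0],[0.0302,-0.0161,-0.0045,0,0,0],[0.0302,-0.0161,-0.0045,0,0,0],[0.0302,-0.0161,-0.0045,0,0,0],[0.0302,-0.0161,-0.0045,0,0,0]]' -1 40
python3 -m handwheel '[[0.0302,-0.0161,-0.0045,0,0,0],[0.0302,-0.0161,-0.0045,0,0,0],[0.0302,-0.0161,-0.0045,0,0,0],[0.0302,-0.0161,-0.0045,0,0,0],[0.0302,-0.0161,-0.0045,0,0,0],[0.0302,-0.0161,-0.0045,0,0,0],[0.0302,-0.0161,-0.0045,0,0,4.4],[0.0302,-0.0161,-0.0045,0,0,4.4]]'
python3 - <<'E'
from h import *
c=cams.camera('side'); cv2.imwrite('pics/s1.png',c['img'][...,::-1]); print(monitor.get_obs())
E
```

```text
index 0.6007010071360437 557 0.0016961880211367787 z range 0.12075909153089665 0.23717260429045123 a at z=.110 0.5164739480230537
index side 0.6002328091385947 673 0.0017444214094852922 y0 0.17850816024624808 0.5158719043624228
time: 0.77
ee_pos: [0.3363, -0.3497, 0.2843]
tcp_rot: [-180.0, 0.0, 13.8]
wrist_force: [0.0, -0.1, -0.2]
opening: 0.0002
time: 1.43
ee_pos: [0.5417, -0.1686, 0.3204]
tcp_rot: [-180.0, 0.0, 4.9]
wrist_force: [-0.5, -0.3, -0.6]
opening: 0.0002
{'time': 1.4833, 'q': array([-1.69431041e+01,  1.02513966e+01,  2.40042723e+01,  1.03752655e+02,
        1.07655485e-01,  1.58432312e+02]), 'qd': array([ -3.64032827,  -1.81821858,  -3.88134904,  -2.43972818,
        -0.63313363, -16.05472498]), 'joint_efforts': array([ -6.15124539, -61.88168049,  46.92775011,   1.66878171,
        -1.16854582,  -1.43413994]), 'ee_pos': array([ 0.54551053, -0.16566074,  0.3194959 ]), 'tcp_rot': array([-1.79899963e+02, -3.97798264e-02,  4.62454932e+00]), 'wrist_force': array([-1.60123207,  2.80655001, -0.45481182]), 'torque': array([ 0.18067779,  0.0518944 , -0.00077291]), 'opening': 0.00020774078681121922}
```

View pics/s1.png

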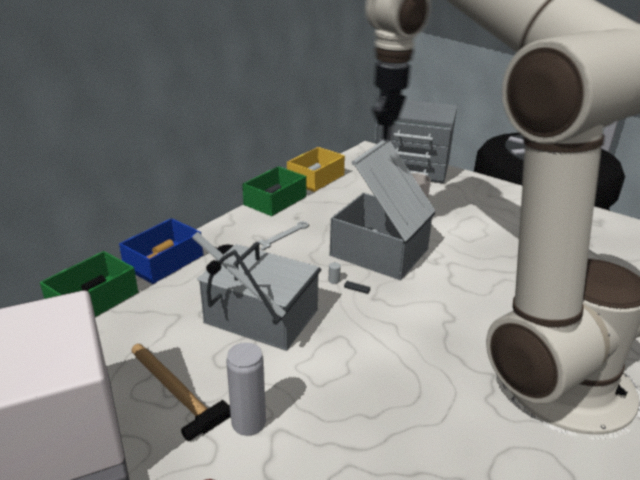

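```bash

python3 -m handwheel '[[0,0,0.0055,0,0,0],[0,0,0.0055,0,0,0],[0,0,0.0055,0,0,0],[0,0,0.0055,0,0,0],[0,0,0.0055,0,0,0],[0,0,0.0055,0,0,0],[0,0,0.0055,0,0,0],[0,0,0.0055,0,0,0]]'
python3 -m handwheel '[[0.0074,0,0.008,0,0,0],[0.0074,0,0.008,0,0,0],[0.0074,0,0.008,0,0,0],[0.0074,0,0.008,0,0,0],[0.0048,0,0.0082,0,0,0],[0.0048,0,0.0082,0,0,0],[0.0048,0,0.0082,0,0,0],[0.0048,0,0.0082,0,0,0]]'
python3 -m handwheel '[[0.0031,0,0.009,0,0,0],[0.0031,0,0.009,0,0,0],[0.0031,0,0.009,0,0,0],[0.0031,0,0.009,0,0,0],[0.0011,0,0.007,0,0,0],[0.0011,0,0.007,0,0,0],[0.0011,0,0.007,0,0,0],[0.0011,0,0.007,0,0,0]]'
python3 - <<'E'
from h import *
c=cams.camera('side'); cv2.imwrite('pics/s2.png',c['img'][...,::-1]); 
E
```

```text
time: 2.15
ee_pos: [0.5405, -0.1705, 0.2758]
tcp_rot: [180.0, -0.0, 5.0]
wrist_force: [0.2, -0.1, 0.1]
opening: -0.0002
time: 2.82
ee_pos: [0.5899, -0.1658, 0.2105]
tcp_rot: [-180.0, 0.0, 5.1]
wrist_force: [-2.7, 1.4, 1.7]
opening: -0.0
time: 3.48
ee_pos: [0.6062, -0.1644, 0.147]
tcp_rot: [180.0, -0.0, 5.0]
wrist_force: [-1.7, 0.8, 1.9]
opening: 0.0001
```

View pics/s2.png

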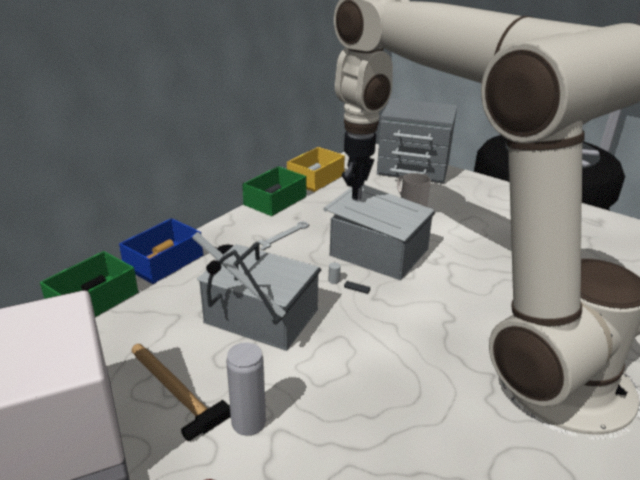

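The side view shows the lid nearly closed, with the fingertips on it near its free edge (357,193 px). I'll press the rest of the way slowly, watching the force.

```bash

python3 -m handwheel '[[0,0,0.0025,0,0,0],[0,0,0.0025,0,0,0],[0,0,0.0025,0,0,0],[0,0,0.0025,0,0,0],[0,0,0.001,0,0,0],[0,0,0.001,0,0,0],[0,0,0.001,0,0,0],[0,0,0,0,0,0]]'
```

```text
time: 4.2
ee_pos: [0.6062, -0.1645, 0.1344]
tcp_rot: [180.0, -0.0, 5.1]
wrist_force: [-0.6, 0.2, 0.5]
opening: 0.0002
```

```bash

python3 -m handwheel '[[0,0,0.0007,0,0,0],[0,0,0.0007,0,0,0],[0,0,0.0007,0,0,0],[0,0,0.0007,0,0,0],[0,0,0,0,0,0],[0,0,0,0,0,0],[0,0,0,0,0,0],[0,0,0,0,0,0]]'
python3 -m handwheel '[[0,0,0.0007,0,0,0],[0,0,0.0007,0,0,0],[0,0,0,0,0,0],[0,0,0,0,0,0],[0,0,0,0,0,0],[0,0,0,0,0,0],[0,0,0,0,0,0],[0,0,0,0,0,0]]'
```

```text
time: 4.87
ee_pos: [0.6063, -0.1645, 0.133]
tcp_rot: [180.0, -0.1, 5.1]
wrist_force: [-1.9, 0.8, 9.1]
opening: -0.0001
time: 5.53
ee_pos: [0.6063, -0.1645, 0.1329]
tcp_rot: [179.9, -0.1, 5.1]
wrist_force: [-4.8, 2.2, 17.4]
opening: -0.0002
```

```bash

python3 -m handwheel '[[0,0,-0.0165,0,0,0],[0,0,-0.0165,0,0,0],[0,0,-0.0165,0,0,0],[0,0,-0.0165,0,0,0],[0,0,-0.0165,0,0,0],[0,0,-0.0165,0,0,0],[0,0,-0.0165,0,0,0],[0,0,-0.0165,0,0,0]]'
python3 -m handwheel '[[0.0031,-0.0237,0,0,0,0],[0.0031,-0.0237,0,0,0,0],[0.0031,-0.0237,0,0,0,0],[0.0031,-0.0237,0,0,0,0],[0.0031,-0.0237,0,0,0,0],[0.0031,-0.0237,0,0,0,0],[0.0031,-0.0237,0,0,0,0],[0.0031,-0.0237,0,0,0,0]]'
python3 -m handwheel '[[0.0031,-0.0237,0,0,0,0],[0.0031,-0.0237,0,0,0,0],[0.0031,-0.0237,0,0,0,0],[0.0031,-0.0237,0,0,0,0],[0.0031,-0.0237,0,0,0,0],[0.0031,-0.0237,0,0,0,0],[0.0031,-0.0237,0,0,0,0],[0.0031,-0.0237,0,0,0,0]]'
python3 -m handwheel '[[0,0,0,0,0,-6.06],[0,0,0,0,0,-6.06],[0,0,0,0,0,-6.06],[0,0,0,0,0,-6.06],[0,0,0,0,0,-6.06],[0,0,0,0,0,-6.06],[0,0,0,0,0,-6.06],[0,0,0,0,0,-6.06]]' 1
python3 -m handwheel '[[0,0,0,0,0,-6.06],[0,0,0,0,0,-6.06],[0,0,0,0,0,-6.06],[0,0,0,0,0,-6.06],[0,0,0,0,0,-6.06],[0,0,0,0,0,-6.06],[0,0,0,0,0,-6.06],[0,0,0,0,0,-6.06]]'
python3 -m handwheel '[[0,0,0,0,0,0],[0,0,0,0,0,0],[0,0,0,0,0,0],[0,0,0,0,0,0],[0,0,0,0,0,0],[0,0,0,0,0,0],[0,0,0,0,0,0],[0,0,0,0,0,0]]'
python3 - <<'E'
from m import *
c=cams.camera('side'); S=cloud(c); M=poly([(345,205),(425,215),(400,230),(340,208)])&(S[...,2]<.6)
_,n,k,s,_=plane(S[M]); print('lid normal',n,k,s)
o=monitor.get_obs(); print(o['ee_pos'],o['tcp_rot'],o['q'])
w=cams.camera('wrist'); W=cloud(w); im=w['img'][...,::-1]; cv2.imwrite('pics/w1.png',im)
z=W[...,2]; k=(w['depth']>0)&(abs(z-.153)<.012); X=W[k]; k2=np.hypot(X[:,0]-.6235,X[:,1]-.217)<.06; X=X[k2].astype(np.float32)
print('handle',len(X),cv2.minAreaRect(X[:,:2]),X.mean(0),np.percentile(X[:,2],95))
E
```

```text
time: 6.2
ee_pos: [0.6059, -0.1645, 0.2628]
tcp_rot: [-180.0, 0.0, 5.0]
wrist_force: [-0.1, -0.2, -0.4]
opening: 0.0002
time: 6.87
ee_pos: [0.6139, 0.0277, 0.262]
tcp_rot: [180.0, 0.0, 5.0]
wrist_force: [0.2, 0.3, 0.1]
opening: 0.0003
time: 7.53
ee_pos: [0.6247, 0.149, 0.266]
tcp_rot: [-177.0, 0.0, 12.2]
wrist_force: [-0.1, -0.5, 0.3]
opening: -0.0002
time: 8.2
ee_pos: [0.6246, 0.1486, 0.2661]
tcp_rot: [-178.0, -2.3, 60.9]
wrist_force: [-0.2, -0.1, -0.3]
opening: 0.0855
time: 8.87
ee_pos: [0.6247, 0.1486, 0.266]
tcp_rot: [179.6, -3.0, 109.5]
wrist_force: [-0.0, -0.6, -0.5]
opening: 0.0856
time: 9.53
ee_pos: [0.6245, 0.1481, 0.2659]
tcp_rot: [179.7, -3.0, 109.1]
wrist_force: [0.1, 0.4, 0.1]
opening: 0.0854
lid normal [ 0.00429315 -0.02260616  0.99973523] 895 0.0013185950831258115
[0.6245654  0.14801325 0.26595619] [179.65980485  -2.97302405 109.0927317 ] [12.08341906 18.88402849 28.29009969 99.43108558  2.99230274 82.99886222]Traceback (most recent call last):
  File "<stdin>", line 7, in <module>
cv2.error: OpenCV(4.12.0) /io/opencv/modules/imgproc/src/convhull.cpp:143: error: (-215:Assertion failed) total >= 0 && (depth == CV_32F || depth == CV_32S) in function 'convexHull'
```

View pics/w1.png

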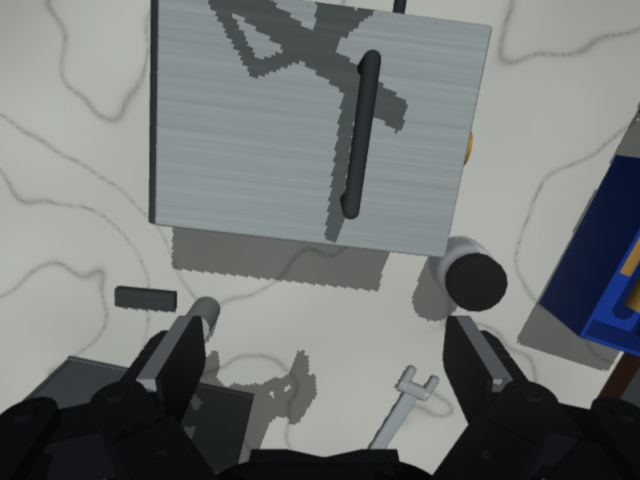

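Wrist view: the handle bar is clear, from (372,58) to (350,212) px. The sideways move was clipped because joint 6 reached its range, so I'll measure the handle here and correct.

```bash
cat > hd.py <<'E'
from m import *
o=monitor.get_obs(); w=cams.camera('wrist'); W=cloud(w); ok=w['depth']>0
g=w['img'].max(2)
m=(g<70)&ok&(abs(W[...,2]-.155)<.02)&(np.hypot(W[...,0]-.6235,W[...,1]-.217)<.07)
X=W[m].astype(np.float32); print(len(X))
if len(X)<20: print([W[v,u] for u,v in [(372,70),(361,135),(352,200),(250,150)]], w['tool_from_camera']); raise SystemExit
r=cv2.minAreaRect(X[:,:2]); print(r,X.mean(0),np.percentile(X[:,2],95))
Rt=R.from_euler('xyz',o['tcp_rot'],degrees=True)
yaw=np.radians(102); G=R.from_euler('xyz',[180,0,102],degrees=True)
print('to fix in tool: turn',np.degrees((Rt.inv()*G).as_rotvec()),'shift in aligned tool',G.inv().apply(np.r_[r[0],.153]-o['ee_pos']),o['ee_pos'],o['tcp_rot'])
E
python3 hd.py
```

```text
2932Traceback (most recent call last):
  File "hd.py", line 7, in <module>
    r=cv2.minAreaRect(X[:,:2]); print(r,X.mean(0),np.percentile(X[:,2],95))
cv2.error: OpenCV(4.12.0) /io/opencv/modules/imgproc/src/convhull.cpp:143: error: (-215:Assertion failed) total >= 0 && (depth == CV_32F || depth == CV_32S) in function 'convexHull'
```

```bash
sed -i 's/minAreaRect(X\[:,:2\])/minAreaRect(X[:,:2].copy())/' hd.py; python3 hd.py
```

```text
2940
((0.6218213438987732, 0.2170131802558899), (0.01002880185842514, 0.09242654591798782), 12.245923042297363) [0.6209963  0.21899039 0.15742016] 0.1593246
to fix in tool: turn [ 0.15284771 -2.98710105  7.09240974] shift in aligned tool [0.06803391 0.01167126 0.11294118] [0.62455017 0.14803938 0.26594118] [179.66255383  -2.97000783 109.10276758]
```

```bash

python3 -m handwheel '[[0,0,0,0.1,-1.5,3.55],[0,0,0,0,-1.5,3.55],[0.0113,0.002,0.0067,0,0,0],[0.0113,0.002,0.0067,0,0,0],[0.0113,0.002,0.0067,0,0,0],[0.0113,0.002,0.0067,0,0,0],[0.0113,0.002,0.0067,0,0,0],[0.0113,0.002,0.0067,0,0,0]]'
python3 -m handwheel '[[0,0,0,0,0,0],[0,0,0,0,0,0],[0,0,0,0,0,0],[0,0,0,0,0,0],[0,0,0,0,0,0],[0,0,0,0,0,0],[0,0,0,0,0,0],[0,0,0,0,0,0]]'
python3 hd.py
```

```text
time: 10.4
ee_pos: [0.622, 0.2183, 0.2246]
tcp_rot: [180.0, 0.0, 102.1]
wrist_force: [-0.7, 0.1, -0.2]
opening: 0.0851
time: 11.07
ee_pos: [0.6223, 0.2166, 0.2259]
tcp_rot: [179.9, 0.0, 102.0]
wrist_force: [0.8, 0.5, 0.0]
opening: 0.0853
3363
((0.6216146349906921, 0.21786777675151825), (0.009890316054224968, 0.09184171259403229), 12.247722625732422) [0.62067354 0.22227415 0.15709683] 0.15920284
to fix in tool: turn [ 0.07049228  0.00776803 -0.02281513] shift in aligned tool [ 0.00139288 -0.00043818  0.07293773] [0.62233284 0.21659643 0.22593773] [1.79929506e+02 7.75399022e-03 1.01977180e+02]
```

```bash

python3 -m handwheel '[[0,0,0.0105,0,0,0],[0,0,0.0105,0,0,0],[0,0,0.0105,0,0,0],[0,0,0.0105,0,0,0],[0,0,0.0105,0,0,0],[0,0,0.0105,0,0,0],[0,0,0.0105,0,0,0],[0,0,0,0,0,0]]'
python3 -m handwheel '[[0,0,0,0,0,0],[0,0,0,0,0,0],[0,0,0,0,0,0],[0,0,0,0,0,0],[0,0,0,0,0,0],[0,0,0,0,0,0],[0,0,0,0,0,0],[0,0,0,0,0,0]]' -1 50
python3 -m handwheel '[[0,0,0,0,0,0],[0,0,0,0,0,0],[0,0,0,0,0,0],[0,0,0,0,0,0],[0,0,0,0,0,0],[0,0,0,0,0,0],[0,0,0,0,0,0],[0,0,0,0,0,0]]'
```

```text
time: 11.78
ee_pos: [0.6215, 0.2166, 0.1492]
tcp_rot: [-179.9, 0.0, 102.0]
wrist_force: [0.2, -0.6, -0.1]
opening: 0.0852
time: 12.45
ee_pos: [0.6234, 0.2171, 0.1528]
tcp_rot: [179.8, 0.0, 102.0]
wrist_force: [5.9, 1.5, -0.6]
opening: 0.008
time: 13.12
ee_pos: [0.6234, 0.2171, 0.1528]
tcp_rot: [179.8, 0.0, 102.0]
wrist_force: [6.1, 0.6, 0.2]
opening: 0.008
```

```bash

python3 -m handwheel '[[0,-0.00167,-0.00485,-2.15,0,0],[0,-0.00167,-0.00485,-2.15,0,0],[0,-0.00167,-0.00485,-2.15,0,0],[0,-0.00167,-0.00485,-2.15,0,0],[0,-0.00167,-0.00485,-2.15,0,0],[0,-0.00167,-0.00485,-2.15,0,0],[0,-0.00167,-0.00485,-2.15,0,0],[0,-0.00167,-0.00485,-2.15,0,0]]'
python3 - <<'E'
from h import *
c=cams.camera('side'); cv2.imwrite('pics/s3.png',c['img'][...,::-1])
E
```

```text
time: 13.78
ee_pos: [0.605, 0.2131, 0.1899]
tcp_rot: [162.5, 0.0, 102.0]
wrist_force: [4.9, 0.5, -0.0]
opening: 0.0081
```

View pics/s3.png

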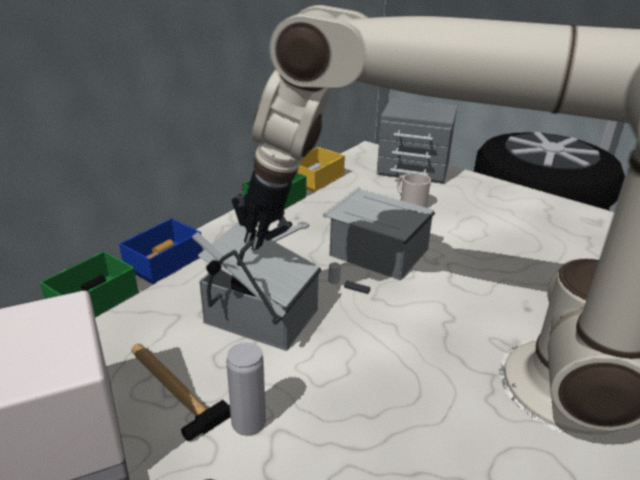

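The flap is rising with the gripper, about halfway to the index arm. The lid is shut and nothing else has moved. I'll do the second half.

```bash

python3 -m handwheel '[[0,-0.00167,-0.00485,-2.15,0,0],[0,-0.00167,-0.00485,-2.15,0,0],[0,-0.00167,-0.00485,-2.15,0,0],[0,-0.00167,-0.00485,-2.15,0,0],[0,-0.00167,-0.00485,-2.15,0,0],[0,-0.00167,-0.00485,-2.15,0,0],[0,-0.00167,-0.00485,-2.15,0,0],[0,-0.00167,-0.00485,-2.15,0,0]]'
python3 -m handwheel '[[0,0,0,0,0,0],[0,0,0,0,0,0],[0,0,0,0,0,0],[0,0,0,0,0,0],[0,0,0,0,0,0],[0,0,0,0,0,0],[0,0,0,0,0,0],[0,0,0,0,0,0]]'
cat > fin.py <<'E'
from m import *
yaw=np.radians(12.1); ex=np.array([np.cos(yaw),np.sin(yaw)]); ey=np.array([-ex[1],ex[0]]); h=np.array([.4945,.190])
o=monitor.get_obs(); p=o['ee_pos']; print('tcp polar',np.arctan2(p[2]-.11,(p[:2]-h)@ex)-np.arctan2(.041,.130),'tilt',np.radians(180-o['tcp_rot'][0]),o['wrist_force'])
def fit(P):
    a,z=(P[:,:2]-h)@ex,P[:,2]
    for _ in range(8):
        f=np.polyfit(a,z,1); r=z-np.polyval(f,a); k=abs(r)<max(.004,2*r.std()); a,z=a[k],z[k]
    return np.arctan(f[0]),len(a),r.std(),(.110-f[1])/f[0]
for n in ['top','side']:
    c=cams.camera(n); S=cloud(c); cv2.imwrite(f'pics/{n}_fin.png',c['img'][...,::-1]); V=S[(c['depth']>0)&(S[...,2]>.115)&(S[...,2]<.4)]
    a,y=(V[:,:2]-h)@ex,(V[:,:2]-h)@ey; face=V[:,2]-.11-.005-np.tan(.6)*a
    near=(abs(face)<.03)&(a>.02)&(a<.23)
    print(n,'flap',fit(V[near&(abs(y)<.07)]),'index',fit(V[near&(abs(y-.097)<.01)]))
    L=S[(c['depth']>0)&(abs(S[...,2]-.116)<.04)]; l=np.array([.996,.087]); a=(L[:,:2]-[.432,-.179])@l; y=(L[:,:2]-[.432,-.179])@[-.087,.996]
    L=L[(a>.01)&(a<.2)&(abs(y)<.08)]; _,nn,k,s,_=plane(L); print('  lid tilt',np.arctan2(-nn[:2]@l,nn[2]),k,s)
E
python3 fin.py
```

```text
time: 14.5
ee_pos: [0.5771, 0.2071, 0.2192]
tcp_rot: [145.4, 0.0, 102.0]
wrist_force: [3.4, -0.7, 0.7]
opening: 0.0081
time: 15.17
ee_pos: [0.5775, 0.2072, 0.2188]
tcp_rot: [145.5, 0.0, 102.0]
wrist_force: [5.5, -1.7, 3.7]
opening: 0.0084
tcp polar 0.6030980249674176 tilt 0.6015903849418403 [ 5.49829185 -1.72179105  3.73702884]
top flap (np.float64(0.6003613478985322), 3260, np.float64(0.0016936830622611345), np.float64(-0.007016607257188411)) index (np.float64(0.5987540936337388), 596, np.float64(0.001801969488586876), np.float64(-0.0070932017859623095))
  lid tilt -0.0011281649464233625 4703 0.0014720761803204247
side flap (np.float64(0.6016750001661325), 3668, np.float64(0.0016621970264539317), np.float64(-0.007159219297925688)) index (np.float64(0.6011039995837103), 591, np.float64(0.001760688845944895), np.float64(-0.006842963994684445))
  lid tilt -0.00036412020929272275 2183 0.0013415109358449312
```

View pics/side_fin.png

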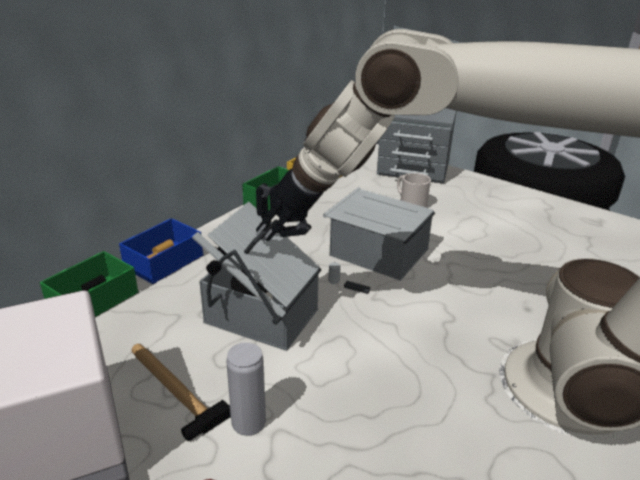

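The flap is level with the index arm (within 0.002 rad in both views), the lid is closed, and the gripper still holds the bar. I'm handing in.

```bash
python3 -c "
from workcell import order
print(order.job_done())"
```

```text
the job is handed in; nothing more can be done
None
```

I lowered the lid until it was fully closed, then gripped the flap's bar handle and swung the flap up about its hinge to the index arm. The job was handed in at about 15 s with the gripper still holding the flap there; the interface gives no verdict.

**Last checks:**
- **Flap:** it measured 0.600 rad from the top camera and 0.602 from the side. The index arm measured 0.599 and 0.601, so they agree to about 0.002 rad (the limit is 0.07).
- **Lid:** its tilt was about 0.001 rad or less in both views. The closing push rose to 17 N once the lid sat on the rim.
- **Grip:** the fingers stood 8.4 mm apart on the bar. The tool position stayed the same to within half a millimetre over the last 0.7 s.
- **Bystanders and index arm:** the index arm's angle did not change. In the last side picture nothing else looked moved, but I checked the bystanders only by eye.

**What went wrong or disagreed:**
- The sideways move from the tub to the filter housing stopped short because joint 6 reached its range. I measured the handle again from the wrist camera and corrected before gripping it.
- One early side-camera fit of the lid showed about 0.02 rad of tilt along the hinge direction. I took it as noise, since the lid cannot turn that way.

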